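# Feel for the free cells of a sample cool box

## Robot

A 7-joint arm with a two-finger parallel gripper is mounted at the origin on the work surface. World frame = base frame: x ahead of the robot, y to its left, z up, the work surface at z = 0. Lengths are in m, angles in rad, forces in N, time in s.
With the tool pointing down it reaches from about 0.4 to 0.75 m from the base axis. Payload 19.5 kg.
Tool frame: the origin (TCP) lies on the centre line of the jaws, within the pads' length; the fingertips stand env.tip_reach ahead of it and the grasp point (between the pads) lies 11 mm behind it (env.tip_reach is the distance from the TCP to the fingertips, in m); z points along the fingers, y is the line along which they close (so a half turn about z gives the same grasp; the last joint's range is limited). The gripper opens to 85 mm and grips with 20 to 120 N. Pads are 22 mm wide; open, the fingers measure 114 mm over their backs; the gripper's body (76 mm by 85 mm) begins 54 mm behind the grasp point. The pads swing forward as they close: fully open they stand 13 mm farther back than shut.
Start: joints at [-1.304, 0.707, -0.028, 1.485, 0.022, 0.951, -0.075], TCP at [0.175, 0.548, 0.239] pointing down, gripper open.
Joint ranges: [-2.71, 2.71], [-0.32, 2.16], [-1.57, 1.52], [0, 2.45], [-1.46, 4.6], [0, 2.02], [-2.83, 2.83]. Speed limits (rad/s): [1.89, 1.89, 2.57, 2.57, 3.01, 3.01, 3.01].

## Interface

Orientations are given as a unit quaternion [x, y, z, w].
In Python, from cell import env, eyes, ticket gives the robot as it stands. The module is installed in compiled form; this text tells all that it offers.
- The arm moves only by the shell command python3 -m handwheel 'ROWS' [OPENING]. ROWS is JSON, a list of rows, each an object with "xyz": the shift along the tool's x, y, z in units of 25 mm (1.0 is 25 mm), a list of three; "spin": the turn about the tool's z in rad. A call has 1 to 20 rows; each row is the pose to reach, as a shift and turn from the pose commanded when the call began, along the tool's axes at that moment; what a row does not reach only later rows make up. A row lasts 1/8 s, in which the tool goes at most 62.5 mm and 10.7 degrees, less where a joint would pass 70% of its speed; a pose out of reach is approached as far as the arm can. A call with a gripper value outside its range is refused whole. OPENING is the finger opening in mm, from 0 to 85.4, set as the call begins (- or left out, the last holds). The fingers move at their own pace and stop on an object; the grip force is fixed at half the most. Time passes only in rows, so rows that repeat a pose let the fingers close. It gives the time, the measured TCP pose, the force, the opening and the grip force at its end, in the units of the state.
- env.get_obs(): the state, without advancing time (a new reading comes with each control period).
- eyes.read_camera(name): name is "side" or "top" or "wrist"; returns a dict with "img" (480x640x3 uint8, red, green, blue), "fx", "fy", "cx", "cy" (pixels), "R" (3x3) and "t" (3): a world point X has camera coordinates R X + t; the wrist camera has in their place "mount" (4x4, takes a point from camera to tool coordinates, whose origin is the TCP and whose axes are the flange's). Camera axes: x right, y down, z forward; pixel columns grow to the right and rows downward; lengths in m; the calibration is good to about 2 mm. A picture is of the moment at which its call begins: read the wrist's pose just before it. There is no depth.
- ticket.sign_off(): hands the job in; it is judged then, once.
The state is a dict: "clock": time; "joint_pos": joint angles; "joint_velocities": joint speeds; "effort": joint torques, N m; "eef_pos": TCP position; "tool_rot": TCP orientation; "ft_force": force on the tool from outside, world axes, zero at the start; "torque": the same for the moment, N m; "grip_width": finger opening in m; "grasp_force": force on a finger pad.
Only numpy, scipy, OpenCV 4.12 (cv2) and the standard library are available. Lean on these libraries where they do the work, as an engineer would, in place of code of your own. Each camera call takes 0.05 s, during which the arm holds its last target. There are 200 camera calls.

## Task

Put the two tall sample bottles away in the six-cell cool box: four of its cells already hold a short bottle hidden under the spring flap, so feel gently for the two empty ones and lower each tall bottle through the flap of an empty cell until it stands on the cell floor, one to a cell, then let go. Keep the tall bottles upright, never force one down where the flap is blocked, and leave the tube rack, the waste tub and the marker where they are.

Things in the scene. Friction and masses are not known exactly. Their poses are not given: they have to be found in the camera images.
- crate: White cool box fixed to the bench, 124 mm (its x) by 176 mm (its y), 57 mm high; origin at the centre of its underside, z up. Two rows of three cells open in its flat top, each 40 mm (x) by 34 mm (y), centres 58 mm apart both ways. Cell floors lie 5 mm above the bench; a tall bottle standing on one sticks out 43 mm above the box.
- box_top (a point): Centre of the box's top. Four cells, different each time, already hold a short bottle (24 mm in diameter, 46 mm high) under the closed flap: there the flap gives only some 1 to 5 mm and then stops hard. In the two empty cells it goes on giving. Nothing shows from outside which is which.
- cell0 (a point): Point 57 mm above the bench over a cell (row nearer the box's -x side, +y end): middle of the passage beside the opened flap; a tall bottle lowered straight down here has 5 mm to spare each way. Its grey flap (38 by 32 by 2.5 mm, flush with the top) is hinged on the box's -x side, swings down when pushed (under 4 N), hangs by that side, springs shut when freed.
- cell1 (a point): Point 57 mm above the bench over a cell (row nearer the box's -x side, middle): middle of the passage beside the opened flap; a tall bottle lowered straight down here has 5 mm to spare each way. Its grey flap (38 by 32 by 2.5 mm, flush with the top) is hinged on the box's -x side, swings down when pushed (under 4 N), hangs by that side, springs shut when freed.
- cell2 (a point): Point 57 mm above the bench over a cell (row nearer the box's -x side, -y end): middle of the passage beside the opened flap; a tall bottle lowered straight down here has 5 mm to spare each way. Its grey flap (38 by 32 by 2.5 mm, flush with the top) is hinged on the box's -x side, swings down when pushed (under 4 N), hangs by that side, springs shut when freed.
- cell3 (a point): Point 57 mm above the bench over a cell (row nearer the box's +x side, +y end): middle of the passage beside the opened flap; a tall bottle lowered straight down here has 5 mm to spare each way. Its grey flap (38 by 32 by 2.5 mm, flush with the top) is hinged on the box's -x side, swings down when pushed (under 4 N), hangs by that side, springs shut when freed.
- cell4 (a point): Point 57 mm above the bench over a cell (row nearer the box's +x side, middle): middle of the passage beside the opened flap; a tall bottle lowered straight down here has 5 mm to spare each way. Its grey flap (38 by 32 by 2.5 mm, flush with the top) is hinged on the box's -x side, swings down when pushed (under 4 N), hangs by that side, springs shut when freed.
- cell5 (a point): Point 57 mm above the bench over a cell (row nearer the box's +x side, -y end): middle of the passage beside the opened flap; a tall bottle lowered straight down here has 5 mm to spare each way. Its grey flap (38 by 32 by 2.5 mm, flush with the top) is hinged on the box's -x side, swings down when pushed (under 4 N), hangs by that side, springs shut when freed.
- bottle_a: Tall amber sample bottle with white screw cap, loose, upright; 95 mm high, body 24 mm in diameter up to 62 mm, then a neck, then the cap, 22 mm in diameter, from 71 to 95 mm. 50 to 100 g. Origin: centre of its underside; z up its axis. Best held by the cap, so that the fingers stay above the box when the bottle is down.
- bottle_b: Tall amber sample bottle with white screw cap, loose, upright; 95 mm high, body 24 mm in diameter up to 62 mm, then a neck, then the cap, 22 mm in diameter, from 71 to 95 mm. 50 to 100 g. Origin: centre of its underside; z up its axis. Best held by the cap, so that the fingers stay above the box when the bottle is down.
- tube_rack: Bystander: white rack, 60 by 205 mm, full of capped tubes, 91 mm high, loose. Origin: centre of its underside.
- waste_tub: Bystander: round yellow waste tub, 100 mm across, 82 mm high, loose. Origin: centre of its underside.
- marker: Bystander: blue marker pen with a black cap, 140 mm long, 13 mm thick, lying loose along its x. Origin: under its middle.
Things that resemble listed ones, but are neither listed nor needed, are in the scene too. Leave any blue look-alike of the bottle_a alone.

How it is judged:
By the outcome, as a careful person would: the job done as asked, in the order asked, and still so for the second after the job is handed in, with the robot touching nothing.
It also fails if it takes over 72 s, if anything falls off the work surface, if the arm or the gripper's body presses on something with over 40 N, if the wrist force passes 120 N, or if a joint passes its speed limit or range.

## Working session

There is one attempt and no reset: what is moved stays moved. The work goes in short steps, Python scripts to look and compute and a shell command to move; the robot and the scene stay as the last step left them, time stands still between calls to the robot, and variables do not carry over. Pictures are saved under pics/ and viewed, at most 10 in all, crops included, and the job is handed in when it is done.

```bash
mkdir -p pics; python3 - <<'E'
from cell import env, eyes
import cv2, numpy as np
o=env.get_obs()
for k in('clock','eef_pos','tool_rot','ft_force','grip_width'):print(k,np.round(o[k],4))
print(env.tip_reach)
for n in('top','side','wrist'):
    c=eyes.read_camera(n); cv2.imwrite(f'pics/{n}0.png',c['img'][:,:,::-1])
    np.savez(f'{n}0.npz',**c)
    print(n,c['fx'],c['cx'],c['cy'], np.round(c['R'] if 'R' in c else c['mount'],3).tolist(), c.get('t'))
E
```

```text
clock 0.0
eef_pos [0.1747 0.5476 0.2388]
tool_rot [ 1.538e-01  9.881e-01 -5.000e-04 -1.000e-04]
ft_force [ 0.4783 -0.0965 -0.1822]
grip_width 0.0851
0.008
top 608.6084722305094 313.9098137684811 247.85383243553443 [[0.004, -1.0, 0.026], [-0.986, -0.009, -0.167], [0.167, -0.025, -0.986]] [-0.05668588  0.56081367  0.97827566]
side 463.01263595134685 325.46069234467046 246.2528252957052 [[0.885, -0.465, 0.008], [-0.323, -0.628, -0.708], [0.334, 0.624, -0.706]] [-0.50736865  0.21813181  0.62662332]
wrist 361.4269914739217 324.5188503271129 241.2161795527898 [[-0.001, -0.948, -0.318, 0.081], [1.0, -0.001, -0.0, -0.0], [0.0, -0.318, 0.948, -0.136], [0.0, 0.0, 0.0, 1.0]] None
```

View pics/top0.png

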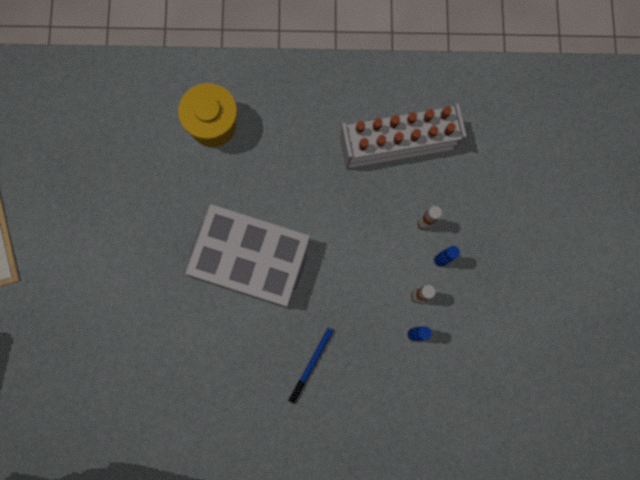

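View pics/side0.png

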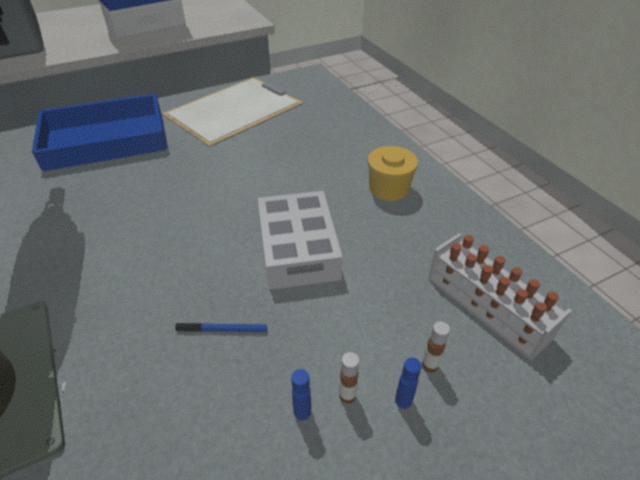

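The top view shows the box corners at about (212,206), (310,236), (291,305) and (188,275). White caps are at (434,213) and (428,292), with blue look-alikes at (450,253) and (422,333). In the side view the matching caps are at (440,330) and (350,362).

```bash
cat > h.py <<'E'
import numpy as np, cv2
from scipy.spatial.transform import Rotation as Ro
def ray(c,u,v,pose=None):
    d=np.array([(u-c['cx'])/c['fx'],(v-c['cy'])/c['fy'],1.])
    if 'R' in c: return -c['R'].T@c['t'], c['R'].T@d
    R=Ro.from_quat(pose[1]).as_matrix(); M=c['mount']
    return pose[0]+R@M[:3,3], R@M[:3,:3]@d
def plane(r,z): return r[0]+r[1]*(z-r[0][2])/r[1][2]
def tri(rs):
    A=0;b=0
    for o,d in rs:
        d=d/np.linalg.norm(d);P=np.eye(3)-np.outer(d,d);A=A+P;b=b+P@o
    X=np.linalg.solve(A,b)
    return X,[round(float(np.linalg.norm((np.eye(3)-np.outer(d,d)/(d@d))@(X-o))),4) for o,d in rs]
def blobs(img,m,amin,amax):
    n,_,s,ce=cv2.connectedComponentsWithStats(m.astype(np.uint8))
    return [(ce[i].round(1).tolist(),s[i].tolist()) for i in range(1,n) if amin<s[i][4]<amax]
def tool(o,X):  # vector from TCP to X in tool units
    return Ro.from_quat(o['tool_rot']).as_matrix().T@(np.array(X)-o['eef_pos'])/.025
E
python3 - <<'E'
from h import *
T=dict(np.load('top0.npz'));S=dict(np.load('side0.npz'))
for n,C,boxes in(('top',T,[(415,200,450,235),(410,275,445,310)]),('side',S,[(420,315,460,380),(335,345,365,410)])):
    for b in boxes:
        im=C['img'][b[1]:b[3],b[0]:b[2]].astype(int)
        m=(im.min(2)>(150 if n=='side' else 130))
        print(n,b,[( [c[0]+b[0],c[1]+b[1]],[s[0]+b[0],s[1]+b[1],s[2],s[3],s[4]]) for c,s in blobs(im,m,20,3000)], im.min(2).max())
for n,C,b in(('top',T,(180,195,320,315)),('side',S,(250,185,350,295))):
    im=C['img'][b[1]:b[3],b[0]:b[2]].astype(int)
    print(n,im.max(2).max(), [([round(c[0]+b[0],1),round(c[1]+b[1],1)],s[4]) for c,s in blobs(im,(im.max(2)<125)&(im.max(2)>40),100,900)])
E
```

```text
top (415, 200, 450, 235) [] 128
top (410, 275, 445, 310) [] 128
side (420, 315, 460, 380) [([441.2, 327.6], [434, 322, 15, 12, 144])] 170
side (335, 345, 365, 410) [([350.0, 359.2], [342, 352, 17, 15, 184])] 177
top 139 [([220.4, 227.2], 565), ([253.2, 237.8], 576), ([286.2, 248.2], 588), ([208.9, 259.9], 576), ([242.1, 270.5], 585), ([275.2, 281.1], 594)]
side 179 [([339.3, 206.1], 454), ([308.0, 202.2], 213), ([276.7, 205.7], 210), ([254.8, 231.7], 173), ([313.3, 223.2], 250), ([280.3, 227.1], 251), ([318.9, 246.3], 290), ([284.3, 250.6], 291)]
```

```bash
python3 - <<'E'
import cv2,numpy as np
a=cv2.imread('pics/top0.png')[195:315,180:320]; b=cv2.imread('pics/side0.png')[185:295,240:350]
c=cv2.imread('pics/top0.png')[195:310,405:465];d=cv2.imread('pics/side0.png')[315:415,330:455]
f=lambda x:cv2.resize(x,(390,290),interpolation=cv2.INTER_CUBIC)
cv2.imwrite('pics/crop0.png',np.vstack([np.hstack([f(a),f(b)]),np.hstack([f(c),f(d)])]))
E
```

```text
(no output)
```

View pics/crop0.png

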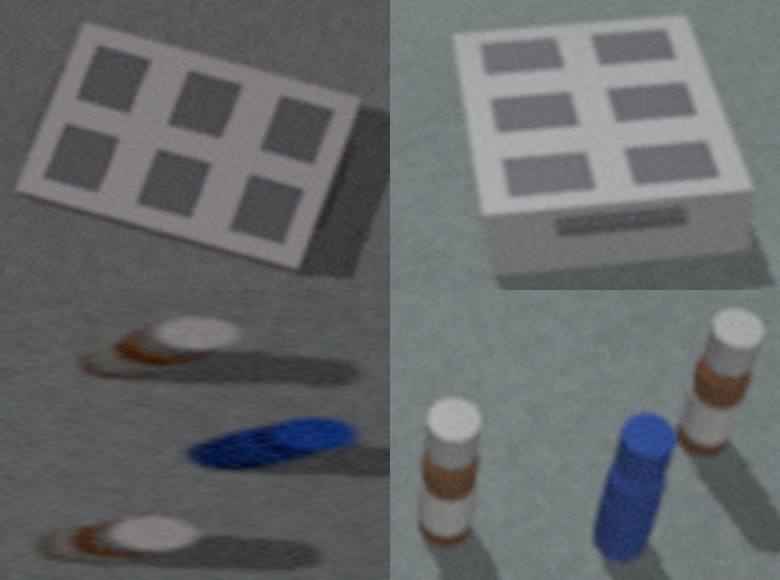

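The crop shows six identical flaps and a dark grip slot on the box's near end. Cap tops are at top (435,212) and (428,291.5), and at side (441.5,328.5) and (350.5,359.8).

```bash
python3 - <<'E'
from h import *
T=dict(np.load('top0.npz'));S=dict(np.load('side0.npz'))
for t,s in(((435,212),(441.5,328.5)),((428.1,291.4),(350.5,359.8))):
    print('cap',tri([ray(T,*t),ray(S,*s)]))
tf=[(220.4,227.2),(253.2,237.8),(286.2,248.2),(208.9,259.9),(242.1,270.5),(275.2,281.1)]
sf=[(308,202.2),(313.3,223.2),(318.9,246.3),(276.7,205.7),(280.3,227.1),(284.3,250.6)]
P=[]
for t,s in zip(tf,sf):
    X,e=tri([ray(T,*t),ray(S,*s)]);p=plane(ray(T,*t),.057);q=plane(ray(S,*s),.057);P.append(p)
    print('flap',X.round(4),e,p.round(4),q.round(4))
P=np.array(P);print('mean',P.mean(0))
dy=(P[[0,3]]-P[[2,5]]).mean(0);print('y axis len/2',np.linalg.norm(dy)/2,'ang',np.degrees(np.arctan2(dy[1],dy[0])))
dx=(P[:3]-P[3:]).mean(0);print(np.linalg.norm(dx),np.degrees(np.arctan2(dx[1],dx[0])))
# box top outline
im=T['img'].astype(int);m=((im.min(2)>95)).astype(np.uint8);m[:195]=0;m[315:]=0;m[:,:180]=0;m[:,320:]=0
cs,_=cv2.findContours(m,0,2);c=max(cs,key=cv2.contourArea);r=cv2.minAreaRect(c);print(r)
B=[plane(ray(T,*p),.057) for p in cv2.boxPoints(r)];print(np.round(B,4),'mean',np.mean(B,0))
E
```

```text
cap (array([ 0.6139642 , -0.24901572,  0.09577174]), [0.0001, 0.0001])
cap (array([ 0.48426777, -0.23430738,  0.09558596]), [0.0, 0.0])
flap [0.5919 0.1038 0.0598] [0.0008, 0.0008] [0.5933 0.1039 0.057 ] [0.5925 0.107  0.057 ]
flap [0.5748 0.0488 0.0593] [0.0005, 0.0005] [0.5758 0.0488 0.057 ] [0.5754 0.0511 0.057 ]
flap [ 0.5577 -0.0064  0.0591] [0.0006, 0.0006] [ 0.5586 -0.0065  0.057 ] [ 0.558  -0.0044  0.057 ]
flap [0.5369 0.121  0.0596] [0.0006, 0.0006] [0.5378 0.1212 0.057 ] [0.5374 0.124  0.057 ]
flap [0.5197 0.0659 0.0592] [0.0006, 0.0006] [0.5206 0.0659 0.057 ] [0.52   0.0682 0.057 ]
flap [0.5026 0.011  0.0588] [0.0005, 0.0005] [0.5033 0.011  0.057 ] [0.5028 0.0128 0.057 ]
mean [0.54823929 0.05738486 0.057     ]
y axis len/2 0.05782508975945436 ang 72.59771397028803
0.05797310340206078 -17.403751173474323
((247.0113525390625, 253.7830810546875), (107.28936004638672, 75.41596984863281), 17.927919387817383)
[[ 0.5154  0.1608  0.057 ]
 [ 0.6374  0.1267  0.057 ]
 [ 0.5824 -0.0456  0.057 ]
 [ 0.4621 -0.0081  0.057 ]] mean [0.54933782 0.05848466 0.057     ]
```

```bash
python3 - <<'E'
from h import *; from cell import env
o=env.get_obs();print(tool(o,[.548,.057,.24]))
R=Ro.from_quat(o['tool_rot']).as_matrix();print(np.degrees(np.arctan2(R[1,:2],R[0,:2])))
E
```

```text
[-20.19065109 -14.15818366  -0.03006076]
[162.30439557  72.30439468]
```

```bash
python3 -m handwheel '[{"xyz":[-20.2,-14.15,0],"spin":0},{"xyz":[-20.2,-14.15,0],"spin":0},{"xyz":[-20.2,-14.15,0],"spin":0},{"xyz":[-20.2,-14.15,0],"spin":0},{"xyz":[-20.2,-14.15,0],"spin":0},{"xyz":[-20.2,-14.15,0],"spin":0},{"xyz":[-20.2,-14.15,0],"spin":0},{"xyz":[-20.2,-14.15,0],"spin":0},{"xyz":[-20.2,-14.15,0],"spin":0},{"xyz":[-20.2,-14.15,0],"spin":0},{"xyz":[-20.2,-14.15,0],"spin":0},{"xyz":[-20.2,-14.15,0],"spin":0},{"xyz":[-20.2,-14.15,0],"spin":0},{"xyz":[-20.2,-14.15,0],"spin":0}]' 0
python3 - <<'E'
from h import *; from cell import env,eyes
o=env.get_obs();c=eyes.read_camera('wrist');print(o['eef_pos'],o['tool_rot'],o['ft_force'],o['clock'])
cv2.imwrite('pics/w1.png',c['img'][:,:,::-1])
E
```

```text
clock: 1.9
eef_pos: [0.5481, 0.058, 0.2395]
tool_rot: [0.153, 0.988, 0.0, 0.0]
ft_force: [-0.1, 0.4, -0.0]
grip_width: -0.0001
grasp_force: 0.0
[0.54808449 0.05804458 0.2394719 ] [1.53198217e-01 9.88195479e-01 1.39598411e-05 2.76573738e-05] [-0.0647961   0.35097947 -0.02902977] 1.9
```

View pics/w1.png

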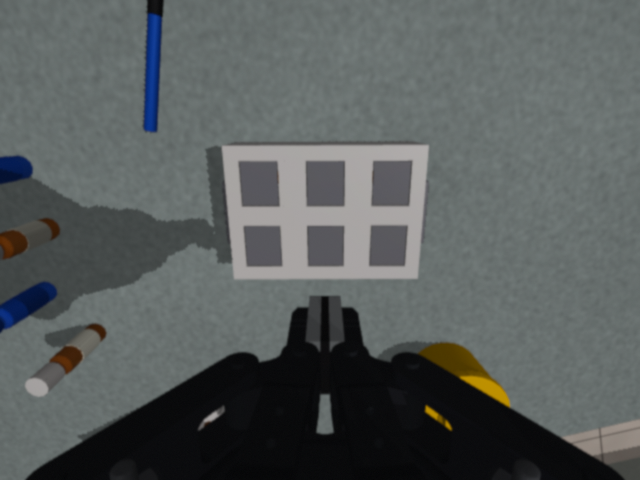

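The wrist view shows the six flaps: upper row at about (259,184), (325,184), (391,184), lower row at about (263,246), (325,246), (388,246). Nothing marks the hinge side. I'll refine the positions numerically and then feel for it.

```bash
python3 - <<'E'
from h import *; from cell import env,eyes
o=env.get_obs();c=eyes.read_camera('wrist');p=(o['eef_pos'],o['tool_rot'])
im=c['img'].astype(int);g=im.max(2);b=(230,150,425,275)
P=[]
for ce,s in blobs(im,(g<130)[b[1]:b[3],b[0]:b[2]],400,3000):
    P.append(plane(ray(c,ce[0]+b[0],ce[1]+b[1],p),.057));print(s,P[-1].round(4),tool(o,P[-1])[:2].round(3))
P=np.array(P);print('mean',P.mean(0))
print(g[175:210:1,325].tolist(),g[235:275,325].tolist()); print(g[150:175,325].tolist())
m=(g>130).astype(np.uint8);m[:142]=0;m[283:]=0;m[:,:215]=0;m[:,435:]=0
ct=max(cv2.findContours(m,0,2)[0],key=cv2.contourArea);q=cv2.approxPolyDP(ct,8,True)[:,0]
B=np.array([plane(ray(c,*x,p),.057) for x in q]);print(q.tolist(),B.round(4),B.mean(0))
E
```

```text
[9, 11, 41, 46, 1773] [0.5041 0.0108 0.057 ] [ 1.11 -2.33]
[76, 11, 39, 46, 1751] [0.5215 0.0663 0.057 ] [ 1.119 -0.   ]
[141, 11, 42, 45, 1751] [0.539 0.122 0.057] [1.124 2.332]
[77, 75, 37, 42, 1467] [0.577  0.0489 0.057 ] [-1.209  0.007]
[139, 75, 39, 41, 1501] [0.5945 0.1046 0.057 ] [-1.199  2.343]
[14, 76, 39, 41, 1468] [ 0.5595 -0.0067  0.057 ] [-1.215 -2.324]
mean [0.54927411 0.05764703 0.057     ]
[94, 95, 94, 95, 94, 94, 95, 94, 94, 94, 94, 94, 94, 95, 95, 94, 95, 94, 94, 94, 94, 93, 93, 94, 94, 94, 93, 93, 91, 93, 108, 137, 159, 167, 167] [92, 92, 92, 92, 92, 93, 92, 92, 93, 92, 92, 93, 93, 93, 92, 93, 92, 92, 92, 92, 92, 92, 92, 93, 92, 92, 92, 92, 92, 91, 107, 136, 159, 167, 168, 167, 169, 168, 168, 168]
[170, 169, 169, 169, 170, 169, 168, 169, 169, 162, 141, 110, 97, 95, 95, 95, 94, 95, 95, 94, 94, 94, 95, 95, 94]
[[428, 145], [222, 146], [234, 279], [417, 278]] [[ 0.5173  0.1599  0.057 ]
 [ 0.4646 -0.008   0.057 ]
 [ 0.5831 -0.0454  0.057 ]
 [ 0.6356  0.1229  0.057 ]] [0.55013469 0.0573478  0.057     ]
```

```bash
python3 -m handwheel '[{"xyz":[0.8,0,2],"spin":0},{"xyz":[0.8,0,4],"spin":0},{"xyz":[0.8,0,6],"spin":0},{"xyz":[0.8,0,6.6],"spin":0},{"xyz":[0.8,0,6.8],"spin":0},{"xyz":[0.8,0,6.9],"spin":0},{"xyz":[0.8,0,6.9],"spin":0}]'
python3 -m handwheel '[{"xyz":[0,0,0.04],"spin":0},{"xyz":[0,0,0.08],"spin":0},{"xyz":[0,0,0.12],"spin":0},{"xyz":[0,0,0.12],"spin":0}]'
```

```text
clock: 2.88
eef_pos: [0.5298, 0.0634, 0.0678]
tool_rot: [0.154, 0.988, 0.0, 0.001]
ft_force: [0.6, -0.8, 0.7]
grip_width: 0.0005
grasp_force: 0.0
clock: 3.38
eef_pos: [0.5293, 0.0633, 0.0638]
tool_rot: [0.154, 0.988, -0.0, 0.0]
ft_force: [-0.2, -0.1, 0.9]
grip_width: 0.0002
grasp_force: 0.2
```

```bash
for i in 1 2 3; do python3 -m handwheel '[{"xyz":[0,0,0.04],"spin":0},{"xyz":[0,0,0.08],"spin":0},{"xyz":[0,0,0.08],"spin":0}]' | grep -E 'eef|ft'; done
```

```text
eef_pos: [0.5293, 0.0634, 0.0622]
ft_force: [-1.8, -0.5, 11.0]
eef_pos: [0.5294, 0.0634, 0.0615]
ft_force: [-8.9, -0.2, 42.7]
eef_pos: [0.5295, 0.0635, 0.0609]
ft_force: [-18.4, -1.0, 80.7]
```

Too firm; I'm backing off at once, and from here on I'll take single steps with a force check each.

```bash
python3 -m handwheel '[{"xyz":[0,0,-0.4],"spin":0},{"xyz":[0.56,0,-0.4],"spin":0},{"xyz":[0.56,0,-0.4],"spin":0}]' | grep -E 'eef|ft'
python3 -m handwheel '[{"xyz":[0,0,0.16],"spin":0},{"xyz":[0,0,0.24],"spin":0},{"xyz":[0,0,0.24],"spin":0}]' | grep -E 'eef|ft'
python3 -m handwheel '[{"xyz":[0,0,0.04],"spin":0},{"xyz":[0,0,0.04],"spin":0}]' | grep -E 'eef|ft'
```

```text
eef_pos: [0.5155, 0.0679, 0.0678]
ft_force: [0.9, -0.0, 0.1]
eef_pos: [0.5167, 0.0675, 0.063]
ft_force: [-7.7, -1.2, 41.0]
eef_pos: [0.5167, 0.0675, 0.0628]
ft_force: [-10.7, -0.6, 60.5]
```

```bash
python3 -m handwheel '[{"xyz":[0,0,-0.4],"spin":0},{"xyz":[-0.56,1.2,-0.4],"spin":0},{"xyz":[-0.56,2.32,-0.4],"spin":0},{"xyz":[-0.56,2.32,-0.3],"spin":0},{"xyz":[-0.56,2.32,-0.16],"spin":0},{"xyz":[-0.56,2.32,-0.06],"spin":0},{"xyz":[-0.56,2.32,-0.06],"spin":0}]' | grep -E 'eef|ft'
```

```text
eef_pos: [0.5468, 0.1177, 0.0624]
ft_force: [-2.0, -0.9, 5.7]
```

```bash
python3 -m handwheel '[{"xyz":[0,0,0.04],"spin":0},{"xyz":[0,0,0.04],"spin":0}]' | grep -E 'eef|ft'
```

```text
eef_pos: [0.5469, 0.1177, 0.0621]
ft_force: [-6.6, -0.8, 20.5]
```

Blocked. Next is the near row, -y end.

```bash
python3 -m handwheel '[{"xyz":[0,0,-0.4],"spin":0},{"xyz":[0,-2.3,-0.4],"spin":0},{"xyz":[0,-4.64,-0.4],"spin":0},{"xyz":[0,-4.64,-0.4],"spin":0},{"xyz":[0,-4.64,-0.2],"spin":0},{"xyz":[0,-4.64,-0.1],"spin":0},{"xyz":[0,-4.64,-0.02],"spin":0},{"xyz":[0,-4.64,-0.02],"spin":0}]' | grep -E 'eef|ft'
```

```text
eef_pos: [0.5118, 0.0089, 0.0621]
ft_force: [-2.5, 1.7, 12.3]
```

```bash
python3 -m handwheel '[{"xyz":[0,0,0.04],"spin":0},{"xyz":[0,0,0.04],"spin":0}]' | grep -E 'eef|ft'
```

```text
eef_pos: [0.5119, 0.0089, 0.0617]
ft_force: [-5.4, 1.4, 29.4]
```

```bash
python3 -m handwheel '[{"xyz":[0,0,-0.4],"spin":0},{"xyz":[-1.2,0,-0.4],"spin":0},{"xyz":[-2.34,0,-0.4],"spin":0},{"xyz":[-2.34,0,-0.4],"spin":0},{"xyz":[-2.34,0,-0.2],"spin":0},{"xyz":[-2.34,0,-0.1],"spin":0},{"xyz":[-2.34,0,-0.04],"spin":0},{"xyz":[-2.34,0,-0.04],"spin":0}]' | grep -E 'eef|ft'
```

```text
eef_pos: [0.5671, -0.0095, 0.0617]
ft_force: [-1.9, 0.4, -0.7]
```

Soft here. I'll push further, 3 mm at a time.

```bash
python3 -m handwheel '[{"xyz":[0,0,0.04],"spin":0},{"xyz":[0,0,0.08],"spin":0},{"xyz":[0,0,0.08],"spin":0}]' | grep -E 'eef|ft'
python3 -m handwheel '[{"xyz":[0,0,0.04],"spin":0},{"xyz":[0,0,0.08],"spin":0},{"xyz":[0,0,0.08],"spin":0}]' | grep -E 'eef|ft'
```

```text
eef_pos: [0.5671, -0.0096, 0.0597]
ft_force: [-4.3, 1.6, 2.9]
eef_pos: [0.5671, -0.0096, 0.0577]
ft_force: [-3.7, 1.4, 2.5]
```

Far row, -y end (cell5) is empty: 7 mm given at under 4 N. Next is far middle.

```bash
python3 -m handwheel '[{"xyz":[0,0,-0.6],"spin":0},{"xyz":[0,1.2,-0.6],"spin":0},{"xyz":[0,2.32,-0.6],"spin":0},{"xyz":[0,2.32,-0.6],"spin":0},{"xyz":[0,2.32,-0.4],"spin":0},{"xyz":[0,2.32,-0.3],"spin":0},{"xyz":[0,2.32,-0.2],"spin":0},{"xyz":[0,2.32,-0.2],"spin":0}]' | grep -E 'eef|ft'
```

```text
eef_pos: [0.5849, 0.0451, 0.0628]
ft_force: [-0.7, -0.0, 1.2]
```

```bash
python3 -m handwheel '[{"xyz":[0,0,0.04],"spin":0},{"xyz":[0,0,0.04],"spin":0}]' | grep -E 'eef|ft'
python3 -m handwheel '[{"xyz":[0,0,0.02],"spin":0},{"xyz":[0,0,0.02],"spin":0}]' | grep -E 'eef|ft'
```

```text
eef_pos: [0.585, 0.0453, 0.0623]
ft_force: [-3.5, -2.5, 11.3]
eef_pos: [0.585, 0.0453, 0.0622]
ft_force: [-5.0, -2.4, 18.0]
```

Blocked. Next is the far +y cell, which should be empty.

```bash
python3 -m handwheel '[{"xyz":[0,0,-0.4],"spin":0},{"xyz":[0,1.2,-0.4],"spin":0},{"xyz":[0,2.32,-0.4],"spin":0},{"xyz":[0,2.32,-0.4],"spin":0},{"xyz":[0,2.32,-0.2],"spin":0},{"xyz":[0,2.32,-0.1],"spin":0},{"xyz":[0,2.32,0],"spin":0},{"xyz":[0,2.32,0],"spin":0}]' | grep -E 'eef|ft'
```

```text
eef_pos: [0.6028, 0.1, 0.0623]
ft_force: [-6.8, -2.7, 19.8]
```

```bash
python3 -m handwheel '[{"xyz":[0,0,0.04],"spin":0},{"xyz":[0,0,0.08],"spin":0},{"xyz":[0,0,0.08],"spin":0}]' | grep -E 'eef|ft'
```

```text
eef_pos: [0.6017, 0.1006, 0.0596]
ft_force: [-6.6, 0.8, 6.1]
```

```bash
python3 -m handwheel '[{"xyz":[0.1,0,0.04],"spin":0},{"xyz":[0.1,0,0.08],"spin":0},{"xyz":[0.1,0,0.08],"spin":0}]' | grep -E 'eef|ft'
python3 -m handwheel '[{"xyz":[0,0,0.04],"spin":0},{"xyz":[0,0,0.12],"spin":0},{"xyz":[0,0,0.12],"spin":0}]' | grep -E 'eef|ft'
python3 - <<'E'
from h import *; from cell import env,eyes
c=eyes.read_camera('side');cv2.imwrite('pics/s2.png',cv2.resize(c['img'][150:310,230:430,::-1],(750,600)))
o=env.get_obs();print(o['clock'])
for n,X in(('cell3',[.594,.1044]),('cell5',[.559,-.0066]),('A',[.614,-.249]),('B',[.4843,-.2343])): print(n,tool(o,X+[.15]))
E
```

```text
eef_pos: [0.6003, 0.1014, 0.0571]
ft_force: [-0.8, -0.4, 0.8]
eef_pos: [0.6002, 0.1016, 0.0541]
ft_force: [1.2, -0.1, 0.6]
13.3
cell3 [ 0.27448562  0.03060409 -3.83067655]
cell5 [ 0.25906728 -4.62486174 -3.8302926 ]
A [ -4.78328932 -13.19382051  -3.82910435]
B [  0.33805637 -14.21014046  -3.82951271]
```

View pics/s2.png

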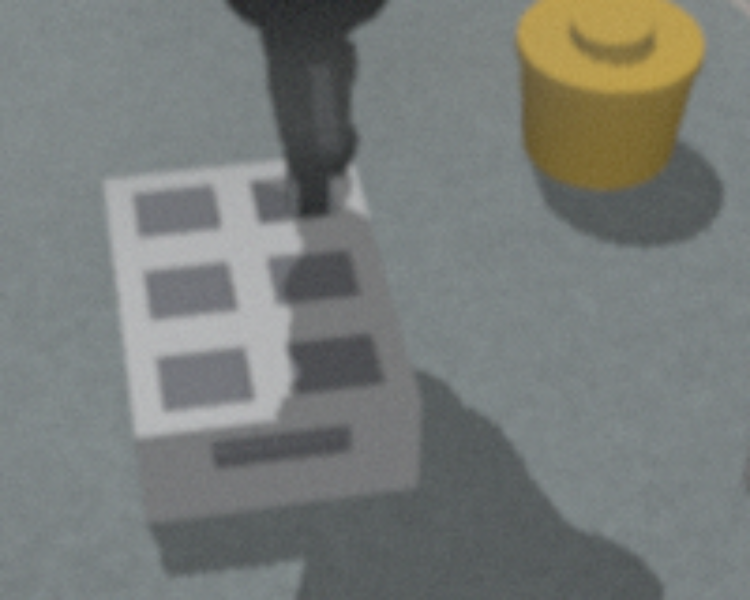

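Fingers went 11 mm into the far +y cell with almost no force, so cells 3 and 5 (far row, both ends) are empty, with the hinge on the robot's side. Next I rise, go to bottle A with the jaws half open, and check from above.

```bash
python3 -m handwheel '[{"xyz":[0,0,-2],"spin":0},{"xyz":[0,0,-4.4],"spin":0},{"xyz":[-2.4,-6.6,-5],"spin":0},{"xyz":[-4.7,-13.1,-5],"spin":0},{"xyz":[-4.7,-13.1,-5],"spin":0},{"xyz":[-4.7,-13.1,-5],"spin":0},{"xyz":[-4.7,-13.1,-5],"spin":0},{"xyz":[-4.7,-13.1,-5],"spin":0},{"xyz":[-4.7,-13.1,-5],"spin":0},{"xyz":[-4.7,-13.1,-5],"spin":0},{"xyz":[-4.7,-13.1,-5],"spin":0}]' - | grep -E 'eef|ft|clock'
python3 -m handwheel '[{"xyz":[0,0,0],"spin":0},{"xyz":[0,0,0],"spin":0},{"xyz":[0,0,0],"spin":0}]' 45
python3 - <<'E'
from h import *; from cell import env,eyes
o=env.get_obs();c=eyes.read_camera('wrist');cv2.imwrite('pics/w3.png',c['img'][:,:,::-1])
for n,X in(('A',[.614,-.249]),('B',[.4843,-.2343])): print(n,tool(o,X+[.072]))
p=(o['eef_pos'],o['tool_rot']);R=Ro.from_quat(p[1]).as_matrix()
for X in([.614,-.249,.0955],[.4843,-.2343,.0955]):
    M=c['mount'];q=M[:3,:3].T@(R.T@(X-p[0])-M[:3,3]);print(q[:2]/q[2]*c['fx']+[c['cx'],c['cy']])
E
```

```text
clock: 14.68
eef_pos: [0.6129, -0.2448, 0.1794]
ft_force: [0.0, -0.1, -0.6]
clock: 15.05
eef_pos: [0.6127, -0.246, 0.1793]
tool_rot: [0.154, 0.988, -0.0, -0.0]
ft_force: [-0.2, 0.6, -0.5]
grip_width: 0.0453
grasp_force: 0.0
A [-0.0866885  -0.09794916  4.2938256 ]
B [ 5.03478598 -1.11361991  4.29402366]
[321.5463274  254.44202278]
[273.48529814  31.421326  ]
```

View pics/w3.png

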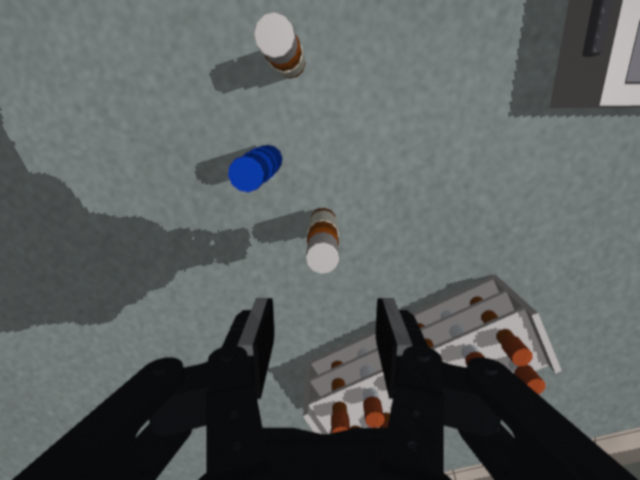

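Cap A is at (322,258) and cap B at (275,35); the blue bottle at (247,172) is clear of the jaws.

```bash
python3 - <<'E'
from h import *; from cell import env,eyes
o=env.get_obs();c=eyes.read_camera('wrist');p=(o['eef_pos'],o['tool_rot'])
g=c['img'].astype(int).min(2)
for b in((295,225,350,285),(245,5,310,70)):
    m=(g[b[1]:b[3],b[0]:b[2]]>150)
    for ce,s in blobs(None,m,200,5000):
        u=(ce[0]+b[0],ce[1]+b[1]);X=plane(ray(c,*u,p),.0955);print(u,s,X,tool(o,[X[0],X[1],.072]))
E
```

```text
(322.5, 257.8) [12, 18, 32, 30, 749] [ 0.61639537 -0.24921371  0.0955    ] [-0.18012607 -0.07335572  4.29346925]
(274.0, 34.1) [10, 8, 39, 44, 1327] [ 0.48556794 -0.23454421  0.0955    ] [ 4.98376504 -1.10478436  4.29364813]
```

```bash
python3 -m handwheel '[{"xyz":[-0.14,-0.08,0.6],"spin":0},{"xyz":[-0.14,-0.08,2.4],"spin":0},{"xyz":[-0.14,-0.08,3.6],"spin":0},{"xyz":[-0.14,-0.08,4.28],"spin":0},{"xyz":[-0.14,-0.08,4.28],"spin":0},{"xyz":[-0.14,-0.08,4.28],"spin":0}]' - | grep -E 'eef|ft|clock'
python3 -m handwheel '[{"xyz":[0,0,0],"spin":0},{"xyz":[0,0,0],"spin":0},{"xyz":[0,0,0],"spin":0},{"xyz":[0,0,0],"spin":0},{"xyz":[0,0,0],"spin":0}]' 15
```

```text
clock: 15.9
eef_pos: [0.6159, -0.2494, 0.0734]
ft_force: [-0.3, -0.2, 0.7]
clock: 16.52
eef_pos: [0.6159, -0.2493, 0.0734]
tool_rot: [0.154, 0.988, -0.0, 0.001]
ft_force: [-0.2, 0.6, 6.1]
grip_width: 0.02
grasp_force: 58.4
```

```bash
python3 -m handwheel '[{"xyz":[0,0,-0.5],"spin":0},{"xyz":[0,0,-1.8],"spin":0},{"xyz":[0,0,-3.6],"spin":0},{"xyz":[0.8,2.1,-3.8],"spin":0},{"xyz":[1.6,4.2,-3.8],"spin":0},{"xyz":[2.4,6.3,-3.8],"spin":0},{"xyz":[3.2,8.4,-3.8],"spin":0},{"xyz":[4,10.5,-3.8],"spin":0},{"xyz":[4.6,12.1,-3.8],"spin":0},{"xyz":[5.01,13.2,-3.8],"spin":0},{"xyz":[5.01,13.2,-3.8],"spin":0},{"xyz":[5.01,13.2,-3.8],"spin":0},{"xyz":[5.01,13.2,-3.8],"spin":0}]'
python3 - <<'E'
from h import *; from cell import env,eyes
o=env.get_obs();c=eyes.read_camera('wrist');c2=eyes.read_camera('side')
print(tool(o,[.597,.1032,.0784]))
f=lambda x:cv2.resize(x[:,:,::-1],(400,300))
cv2.imwrite('pics/w4.png',np.hstack([f(c['img'][120:420,120:520]),f(c2['img'][110:350,200:520])]))
E
```

```text
clock: 18.15
eef_pos: [0.5965, 0.1023, 0.1676]
tool_rot: [0.154, 0.988, -0.0, 0.0]
ft_force: [-0.4, 0.2, 0.0]
grip_width: 0.0202
grasp_force: 58.7
[-0.00538368  0.04309201  3.56708139]
```

View pics/w4.png

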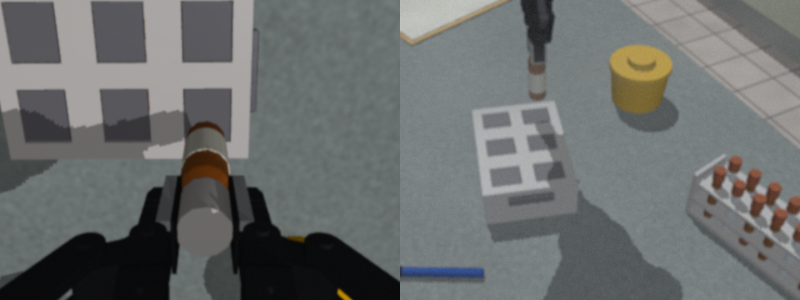

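The bottle hangs upright in the jaws over the far +y flap. I'll lower it carefully, checking force at each stage.

```bash
python3 -m handwheel '[{"xyz":[0,0.04,0.6],"spin":0},{"xyz":[0,0.04,1.2],"spin":0},{"xyz":[0,0.04,1.5],"spin":0},{"xyz":[0,0.04,1.62],"spin":0},{"xyz":[0,0.04,1.66],"spin":0},{"xyz":[0,0.04,1.66],"spin":0}]' | grep -E 'eef|ft|clock'
```

```text
clock: 19.0
eef_pos: [0.5968, 0.1043, 0.1261]
ft_force: [-0.1, -0.6, 1.2]
```

Bottle bottom is at about 53 mm, with little force, so I continue.

```bash
python3 -m handwheel '[{"xyz":[0,-0.02,0.08],"spin":0},{"xyz":[0,-0.02,0.16],"spin":0},{"xyz":[0,-0.02,0.24],"spin":0},{"xyz":[0,-0.02,0.24],"spin":0}]' | grep -E 'eef|ft|clock'
```

```text
clock: 19.5
eef_pos: [0.5965, 0.1038, 0.1196]
ft_force: [1.0, -0.3, 0.4]
```

```bash
python3 -m handwheel '[{"xyz":[0,0,0.12],"spin":0},{"xyz":[0,0,0.24],"spin":0},{"xyz":[0,0,0.36],"spin":0},{"xyz":[0,0,0.48],"spin":0},{"xyz":[0,0,0.6],"spin":0},{"xyz":[0,0,0.6],"spin":0}]' | grep -E 'eef|ft|clock'
```

```text
clock: 20.25
eef_pos: [0.5964, 0.1038, 0.1045]
ft_force: [0.9, -1.3, -0.6]
```

Free. On down to about 3 mm above the floor.

```bash
python3 -m handwheel '[{"xyz":[0,0,0.2],"spin":0},{"xyz":[0,0,0.4],"spin":0},{"xyz":[0,0,0.6],"spin":0},{"xyz":[0,0,0.8],"spin":0},{"xyz":[0,0,0.9],"spin":0},{"xyz":[0,0,0.9],"spin":0}]' | grep -E 'eef|ft|clock'
python3 -m handwheel '[{"xyz":[0,0,0.06],"spin":0},{"xyz":[0,0,0.1],"spin":0},{"xyz":[0,0,0.1],"spin":0}]' | grep -E 'eef|ft|clock'
```

```text
clock: 21.0
eef_pos: [0.5965, 0.1038, 0.0821]
ft_force: [0.8, 0.0, -1.4]
clock: 21.38
eef_pos: [0.5965, 0.1038, 0.0798]
ft_force: [-0.3, -0.2, -1.0]
```

```bash
python3 -m handwheel '[{"xyz":[0,0,0.04],"spin":0},{"xyz":[0,0,0.04],"spin":0}]' | grep -E 'eef|ft|clock'
python3 -m handwheel '[{"xyz":[0,0,0.04],"spin":0},{"xyz":[0,0,0.04],"spin":0}]' | grep -E 'eef|ft|clock'
```

```text
clock: 21.62
eef_pos: [0.5965, 0.1038, 0.0787]
ft_force: [0.8, -0.2, -0.8]
clock: 21.88
eef_pos: [0.5969, 0.1039, 0.0784]
ft_force: [-1.1, -1.6, 8.9]
```

It touched the floor at the predicted height. Release and rise.

```bash
python3 -m handwheel '[{"xyz":[0,0,0],"spin":0},{"xyz":[0,0,0],"spin":0},{"xyz":[0,0,0],"spin":0},{"xyz":[0,0,-0.5],"spin":0},{"xyz":[0,0,-2],"spin":0},{"xyz":[0,0,-4],"spin":0},{"xyz":[0,0,-4],"spin":0}]' 38
python3 - <<'E'
from h import *; from cell import env,eyes
o=env.get_obs();c=eyes.read_camera('wrist');c2=eyes.read_camera('side')
print(tool(o,[.485,-.2344,.0734]))
f=lambda x:cv2.resize(x[:,:,::-1],(400,300))
cv2.imwrite('pics/w5.png',np.hstack([f(c['img'][120:420,120:520]),f(c2['img'][150:300,220:420])]))
E
```

```text
clock: 22.75
eef_pos: [0.5979, 0.1041, 0.182]
tool_rot: [0.154, 0.988, 0.001, 0.003]
ft_force: [-0.6, 0.2, -0.7]
grip_width: 0.0379
grasp_force: 0.0
[  0.20532287 -14.28509933   4.30117845]
```

View pics/w5.png

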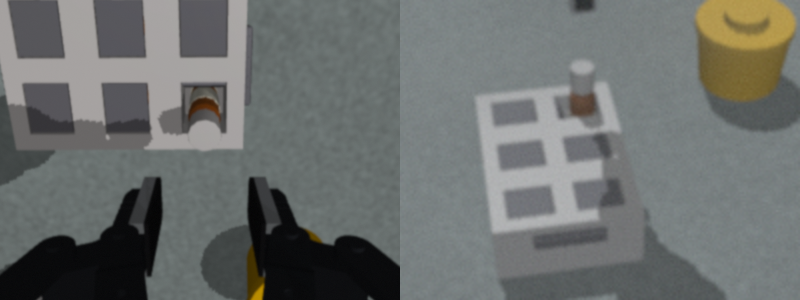

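Bottle A stands upright in the cell with the flap open behind it. Now bottle B.

```bash
python3 -m handwheel '[{"xyz":[0,-2.5,0],"spin":0},{"xyz":[0.1,-5,0],"spin":0},{"xyz":[0.2,-7.5,0],"spin":0},{"xyz":[0.2,-10,0],"spin":0},{"xyz":[0.2,-12.5,0],"spin":0},{"xyz":[0.2,-14.28,0],"spin":0},{"xyz":[0.2,-14.28,0],"spin":0},{"xyz":[0.2,-14.28,0],"spin":0},{"xyz":[0.2,-14.28,0],"spin":0}]' 45 | grep -E 'eef|clock|width'
python3 - <<'E'
from h import *; from cell import env,eyes
o=env.get_obs();c=eyes.read_camera('wrist');p=(o['eef_pos'],o['tool_rot'])
g=c['img'].astype(int).min(2);b=(290,225,355,290)
for ce,s in blobs(None,g[b[1]:b[3],b[0]:b[2]]>150,200,5000):
    u=(ce[0]+b[0],ce[1]+b[1]);X=plane(ray(c,*u,p),.0955);print(u,s,X,tool(o,[X[0],X[1],.0734]))
print(tool(o,[.4843,-.2343,.0734]))
E
```

```text
clock: 23.98
eef_pos: [0.4837, -0.2335, 0.1777]
grip_width: 0.0452
(324.8, 256.5) [19, 17, 32, 30, 756] [ 0.48635782 -0.23467727  0.0955    ] [-0.11847762 -0.01384225  4.1704802 ]
[-0.03545326 -0.0243338   4.17050844]
```

```bash
python3 -m handwheel '[{"xyz":[-0.08,-0.02,1],"spin":0},{"xyz":[-0.08,-0.02,2.6],"spin":0},{"xyz":[-0.08,-0.02,3.6],"spin":0},{"xyz":[-0.08,-0.02,4.18],"spin":0},{"xyz":[-0.08,-0.02,4.18],"spin":0},{"xyz":[-0.08,-0.02,4.18],"spin":0}]' - | grep -E 'eef|ft|clock'
python3 -m handwheel '[{"xyz":[0,0,0],"spin":0},{"xyz":[0,0,0],"spin":0},{"xyz":[0,0,0],"spin":0},{"xyz":[0,0,0],"spin":0},{"xyz":[0,0,0],"spin":0}]' 15
python3 -c "
from h import *; from cell import env
print(tool(env.get_obs(),[.5622,-.0074,.168]))"
```

```text
clock: 24.78
eef_pos: [0.4854, -0.2359, 0.0742]
ft_force: [-0.4, 0.1, 0.0]
clock: 25.4
eef_pos: [0.4855, -0.2358, 0.0741]
tool_rot: [0.154, 0.988, -0.0, 0.001]
ft_force: [0.4, 0.5, 7.9]
grip_width: 0.0204
grasp_force: 58.3
[-0.15068615  9.63798747 -3.75409715]
```

```bash
python3 -m handwheel '[{"xyz":[0,0,-0.5],"spin":0},{"xyz":[0,0,-1.8],"spin":0},{"xyz":[0,0,-3.6],"spin":0},{"xyz":[0,2,-3.8],"spin":0},{"xyz":[0,4,-3.8],"spin":0},{"xyz":[-0.1,6,-3.8],"spin":0},{"xyz":[-0.1,8,-3.8],"spin":0},{"xyz":[-0.15,9.2,-3.8],"spin":0},{"xyz":[-0.15,9.62,-3.8],"spin":0},{"xyz":[-0.15,9.62,-3.8],"spin":0},{"xyz":[-0.15,9.62,-3.8],"spin":0},{"xyz":[-0.15,9.62,-3.8],"spin":0}]'
python3 -c "
from h import *; from cell import env
print(tool(env.get_obs(),[.5622,-.0074,.0791]))"
```

```text
clock: 26.9
eef_pos: [0.5615, -0.0089, 0.1684]
tool_rot: [0.154, 0.988, -0.0, -0.0]
ft_force: [-0.3, 0.1, -0.4]
grip_width: 0.0198
grasp_force: 58.9
[-0.00798396  0.06803124  3.57290123]
```

```bash
python3 -m handwheel '[{"xyz":[0,0.02,0.6],"spin":0},{"xyz":[0,0.02,1.2],"spin":0},{"xyz":[0,0.02,1.5],"spin":0},{"xyz":[0,0.02,1.62],"spin":0},{"xyz":[0,0.02,1.66],"spin":0},{"xyz":[0,0.02,1.66],"spin":0}]' | grep -E 'eef|ft|clock'
```

```text
clock: 27.65
eef_pos: [0.5619, -0.0074, 0.127]
ft_force: [-0.3, -0.2, 0.2]
```

```bash
python3 -m handwheel '[{"xyz":[0,0,0.08],"spin":0},{"xyz":[0,0,0.16],"spin":0},{"xyz":[0,0,0.24],"spin":0},{"xyz":[0,0,0.24],"spin":0}]' | grep -E 'eef|ft|clock'
```

```text
clock: 28.15
eef_pos: [0.5618, -0.0074, 0.1207]
ft_force: [0.3, -1.1, 0.4]
```

```bash
python3 -m handwheel '[{"xyz":[0,0,0.12],"spin":0},{"xyz":[0,0,0.24],"spin":0},{"xyz":[0,0,0.36],"spin":0},{"xyz":[0,0,0.48],"spin":0},{"xyz":[0,0,0.6],"spin":0},{"xyz":[0,0,0.6],"spin":0}]' | grep -E 'eef|ft|clock'
```

```text
clock: 28.9
eef_pos: [0.5617, -0.0074, 0.1056]
ft_force: [0.6, -0.2, -0.5]
```

```bash
python3 -m handwheel '[{"xyz":[0,0,0.2],"spin":0},{"xyz":[0,0,0.4],"spin":0},{"xyz":[0,0,0.6],"spin":0},{"xyz":[0,0,0.8],"spin":0},{"xyz":[0,0,0.96],"spin":0},{"xyz":[0,0,0.96],"spin":0}]' | grep -E 'eef|ft|clock'
```

```text
clock: 29.65
eef_pos: [0.5617, -0.0074, 0.0815]
ft_force: [0.9, 0.2, -1.0]
```

```bash
python3 -m handwheel '[{"xyz":[0,0,0.05],"spin":0},{"xyz":[0,0,0.08],"spin":0},{"xyz":[0,0,0.08],"spin":0}]' | grep -E 'eef|ft|clock'
```

```text
clock: 30.02
eef_pos: [0.5618, -0.0074, 0.0798]
ft_force: [1.2, -0.8, -0.6]
```

```bash
python3 -m handwheel '[{"xyz":[0,0,0.03],"spin":0},{"xyz":[0,0,0.03],"spin":0}]' | grep -E 'eef|ft|clock'
```

```text
clock: 30.28
eef_pos: [0.562, -0.0074, 0.0792]
ft_force: [0.0, 0.4, 3.2]
```

On the floor. Release, rise and check.

```bash
python3 -m handwheel '[{"xyz":[0,0,0],"spin":0},{"xyz":[0,0,0],"spin":0},{"xyz":[0,0,0],"spin":0},{"xyz":[0,0,-0.5],"spin":0},{"xyz":[0,0,-2],"spin":0},{"xyz":[0,0,-4],"spin":0},{"xyz":[0,0,-6],"spin":0},{"xyz":[0,0,-6],"spin":0}]' 38
python3 - <<'E'
from h import *; from cell import eyes
c=eyes.read_camera('wrist');c2=eyes.read_camera('side')
f=lambda x:cv2.resize(x[:,:,::-1],(400,300))
cv2.imwrite('pics/w6.png',np.hstack([f(c['img']),f(c2['img'][120:420,150:590])]))
E
```

```text
clock: 31.28
eef_pos: [0.5629, -0.0074, 0.2331]
tool_rot: [0.154, 0.988, 0.001, 0.003]
ft_force: [0.2, -0.5, -1.0]
grip_width: 0.0378
grasp_force: 0.0
```

View pics/w6.png

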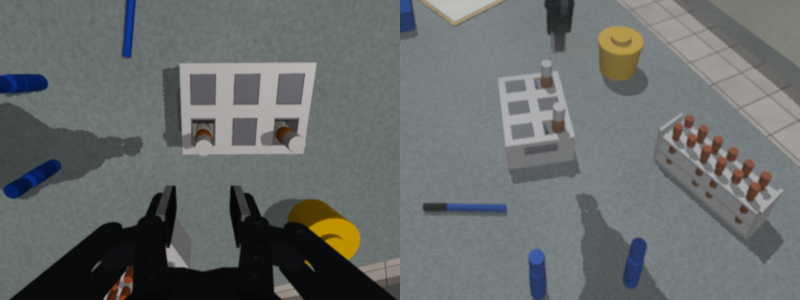

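Both bottles stand in the two far end cells. The rack, tub, marker and blue look-alikes are where they were, and the gripper is clear.

```bash
python3 -c "
from cell import ticket
print(ticket.sign_off())"
```

```text
the job is handed in; nothing more can be done
None
```

Job handed in at about 31 s: both tall bottles stand upright and released in the two empty cells, `cell3` and `cell5`, and the rack, tub and marker are untouched; early probing with the closed fingertips pressed the filled middle cell (`cell1`) harder than intended, to about 80 N at the wrist (limit 120 N).

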